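Set a click dial by feel and lock it

TASK

Set the grey selector box on the bench to position five: turn its dial anticlockwise until it meets the zero stop, then clockwise exactly five clicks, and push the lock slide fully home against the dial so that the setting is locked. Turn and push gently enough that the box is not dragged or twisted on the bench or tipped, leave the things around it where they are, and let go of everything at the end.

Things in the scene. Friction and masses are not known exactly. Their poses are not given: they have to be found in the camera images.
- unit: Loose grey steel selector box on rubber feet, 120 (x) by 210 (y) by 70 mm high, about 1.7 kg. Origin: centre of its underside; z up. On its top: the dial, axis at (0, +35) mm, and a lock slide at the -y end. It slides or twists on the bench at roughly 7 to 15 N sideways or 0.7 to 1.4 N m about the vertical.
- dial_axis (a point): Point on the dial's vertical axis 109 mm above the bench, fixed to the box (does not turn with the dial; axes as the box). Dial: black round ribbed knob, 40 mm in diameter, from 87 to 117 mm above the bench, on a skirt 80 mm in diameter, top at 87 mm. Grip the knob across its diameter, any way round, fingertips above the skirt. A white line on knob and skirt is the pointer.
- zero_mark (a point): Long black mark of position 0 on the box top, 51 mm from the dial axis (fixed). Positions 0 to 12 are clicks 24 degrees apart, growing clockwise from above; black marks show them, long at 0 and 12. From 0.10 rad anticlockwise of position 0 a sprung stop resists with 3 N m per rad; 0.35 rad deeper it is rigid. Let go there and the dial springs back to 0. Start: one of positions 7 to 9, not reported.
- five_mark (a point): Short black mark of position 5 on the box top, 48 mm from the dial axis (fixed). Leaving a position takes about 0.12 N m, falling to nil half-way to the next, then the dial pulls itself on into it; let go within 8 degrees of a position, it settles there. More than about 0.25 N m means the stop. A hidden ring under the skirt has one notch, facing the lock slide at position 5 only.
- lock (a joint): Lock slide: steel tongue with an upright tab, sliding along the box's +y towards the dial. Value in m: 0 = fully back (start), 0.014 = fully home in the dial's notch. It takes about 2 N to slide and stays where it is left; pushed home it stops hard. With the dial at any other position it is blocked after about 2.5 mm.
- lock_tab (a point): Middle of the rear (-y) face of the lock slide's tab, 90 mm above the bench; moves with the slide; axes as the box. The tab is 24 mm wide (x), 12 mm thick (lying ahead of this point, +y), its top 101 mm above the bench, 31 mm over the box top. Push this face towards +y. At the start it is 94 mm from the dial's axis, and 46 mm of free box top lie behind it.
- unit_corner (a point): Upper corner of the box at (-60, -105, 70) mm in its frame, to tell whether it has been dragged or twisted.
- spool: Bystander: loose aluminium spool, 54 mm across, 36 mm high, standing beyond the box (to its +x side). Origin under its centre.
- driver: Bystander: loose screwdriver, 170 mm long, under 35 mm high, lying beside the box on its -x side, along the box's y. Origin near its middle.
- meter: Bystander: loose hand multimeter, 150 by 75 by 44 mm, lying flat. Origin under its centre.
- pcb: Bystander: loose brown circuit board, 110 by 160 mm, 20 mm high with parts. Origin under its centre.
- flux: Bystander: small loose jar, 48 mm across, 60 mm high. Origin under its centre.
- parts_tray: Bystander: loose grey divided tray, 110 by 180 by 35 mm. Origin under its centre.

How it is judged:
By the outcome, as a careful person would: the job done as asked, in the order asked, and still so for the second after the job is handed in, with the robot touching nothing.
It also fails if it takes over 72 s, if anything falls off the work surface, if the arm or the gripper's body presses on something with over 40 N, if the wrist force passes 120 N, or if a joint passes its speed limit or range.

ROBOT

A 7-joint arm with a two-finger parallel gripper is mounted at the origin on the work surface. World frame = base frame: x ahead of the robot, y to its left, z up, the work surface at z = 0. Lengths are in mm, angles in degrees, forces in N, time in s.
With the tool pointing down it reaches from about 400 to 925 mm from the base axis. Payload 5.6 kg.
Tool frame: the origin (TCP) lies midway between the tips of the shut fingers; the grasp point (between the pads) lies 19 mm behind it; z points along the fingers, x is the direction in which the jaws open and shut, and the axes are right-handed (so a half turn about z gives the same grasp; the last joint's range is limited). The gripper opens to 85 mm and grips with 20 to 120 N. Pads are 22 mm wide; open, the fingers measure 114 mm over their backs; the gripper's body (76 mm by 85 mm) begins 54 mm behind the grasp point. The pads swing forward as they close: fully open they stand 13 mm farther back than shut.
Start: joints at [-68.984, 26.786, -0.665, 91.828, 0.344, 61.387, -3.226], TCP at [259.017, 596.17, 231.29] pointing down, gripper open.
Joint ranges: [-144.91, 144.91], [-17.63, 115.5], [-89.93, 88.59], [15.96, 139.68], [-74.01, 254.01], [8.47, 105.57], [-167.45, 167.45]. Speed limits (degrees/s): [147.25, 147.25, 180, 180, 180, 180, 180].

INTERFACE

Orientations are given as a 3x3 rotation matrix whose columns are the frame's x, y, z axes.
In Python, from cell import telemetry, imaging, r gives the robot as it stands.
- The arm moves only by the tool carry_out, never from a script. Its argument "steps" is a list of rows, each a list of 3 entries, a list of its own where there are three numbers: the shift along the tool's x, y, z in mm, then the turn, a rotation vector about the tool's x, y, z in degrees, then the gripper's target within -1 to 1 (shut at 1, half-way at 0, fully open at -1). In form: [[[tx, ty, tz], [ax, ay, az], hand], ...]. A call has 1 to 10 rows; each row is the pose to reach, as a shift and turn from the pose commanded when the call began, along the tool's axes at that moment; what a row does not reach only later rows make up. A row lasts 1/10 s, in which the tool goes at most 50 mm and 8.59 degrees, less where a joint would pass 70% of its speed; a pose out of reach is approached as far as the arm can. A call with a gripper value outside its range is refused whole. The fingers move at their own pace and stop on an object; "force" is the grip in N (left out, the last holds). Time passes only in rows, so rows that repeat a pose let the fingers close. It gives the time, the measured TCP pose, the force and the opening at its end, in the units of the state.
- telemetry.read_state(): the state, without advancing time (a new reading comes with each control period).
- imaging.snapshot(name): name is "side" or "top" or "wrist"; returns the picture (480x640x3 uint8, red, green, blue); there is no depth.
- imaging.get_calibration(name): a dict with "mtx" (3x3 intrinsics, pixels), "pose" (4x4, takes a point from camera to world coordinates); the wrist camera has in their place "tool_from_camera" (4x4, takes a point from camera to tool coordinates, whose origin is the TCP and whose axes are the tool frame's). Camera axes: x right, y down, z forward; pixel columns grow to the right and rows downward; lengths in mm; the calibration is good to about 2 mm. A picture is of the moment at which its call begins: read the wrist's pose just before it. get_calibration takes no time and is no camera call.
- r.hand_in(): hands the job in, once; it reports no verdict.
The state is a dict: "time": time; "joint_positions": joint angles; "joint_vel": joint speeds; "joint_efforts": joint torques, N m; "ee_pos": TCP position; "tcp_rot": TCP orientation; "ft_force": force on the tool from outside, world axes, zero at the start; "wrist_torque": the same for the moment, N m; "grip_width": finger opening in mm.
Only numpy, scipy, OpenCV 4.12 (cv2) and the standard library are available. Lean on these libraries where they do the work, as an engineer would, in place of code of your own. Each camera call takes 0.05 s, during which the arm holds its last target.

## Working session

There is one attempt and no reset: what is moved stays moved. The work goes in short steps, Python scripts to look and compute and a tool call to move; the robot and the scene stay as the last step left them, time stands still between calls to the robot, and variables do not carry over. Pictures are saved under pics/ and viewed, and the job is handed in when it is done.

Besides the shell and the picture viewer there is one more tool, called after "Call:" by a JSON object that holds its "fn" and its "kwargs", one argument or row to a line. carry_out: Moves the arm, as the interface text tells. Its arguments: {"type":"object","properties":{"steps":{"type":"array"},"force":{"type":"number"}},"required":["steps"]}

```bash
ls; mkdir -p pics
python3 - <<'E'
from cell import telemetry, imaging, r
import cv2, numpy as np
np.set_printoptions(precision=3,suppress=True)
s=telemetry.read_state()
for k,v in s.items(): print(k,v)
for n in ["side","top","wrist"]:
    im=imaging.snapshot(n); cv2.imwrite(f"pics/{n}0.png",im[:,:,::-1])
    print(n,imaging.get_calibration(n))
E
```

```text
pics
time 0.0
joint_positions [-68.985  26.836  -0.668  91.883   0.344  61.386  -3.225]
joint_vel [-0.017 -0.013 -0.098  0.037 -0.062 -0.09  -0.03 ]
joint_efforts [ -0.001 -53.238   0.021 -25.131   0.011   0.008   0.   ]
ee_pos [258.779 595.639 230.318]
tcp_rot [[ 0.398  0.917 -0.001]
 [ 0.917 -0.398 -0.002]
 [-0.002  0.    -1.   ]]
ft_force [-0.505 -0.785  0.087]
wrist_torque [-0.061  0.037  0.028]
grip_width 85.41247201848878
side {'mtx': array([[447.305,   0.   , 320.212],
       [  0.   , 447.305, 234.933],
       [  0.   ,   0.   ,   1.   ]]), 'pose': array([[   0.979,   -0.09 ,    0.183,  400.467],
       [  -0.204,   -0.51 ,    0.836, -902.986],
       [   0.018,   -0.856,   -0.517,  649.402],
       [   0.   ,    0.   ,    0.   ,    1.   ]])}
top {'mtx': array([[492.781,   0.   , 313.537],
       [  0.   , 492.781, 236.509],
       [  0.   ,   0.   ,   1.   ]]), 'pose': array([[  -0.004,   -0.986,    0.166,  380.105],
       [  -1.   ,    0.005,    0.003,  -21.563],
       [  -0.004,   -0.166,   -0.986, 1243.982],
       [   0.   ,    0.   ,    0.   ,    1.   ]])}
wrist {'mtx': array([[360.224,   0.   , 325.451],
       [  0.   , 360.224, 239.732],
       [  0.   ,   0.   ,   1.   ]]), 'tool_from_camera': array([[   1.   ,    0.   ,    0.   ,   -0.575],
       [  -0.   ,    0.955,    0.295,  -74.373],
       [   0.   ,   -0.295,    0.955, -143.216],
       [   0.   ,    0.   ,    0.   ,    1.   ]])}
```

View pics/top0.png

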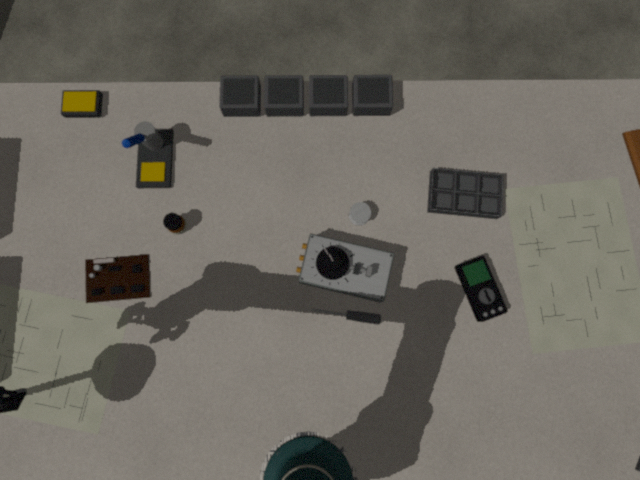

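View pics/side0.png

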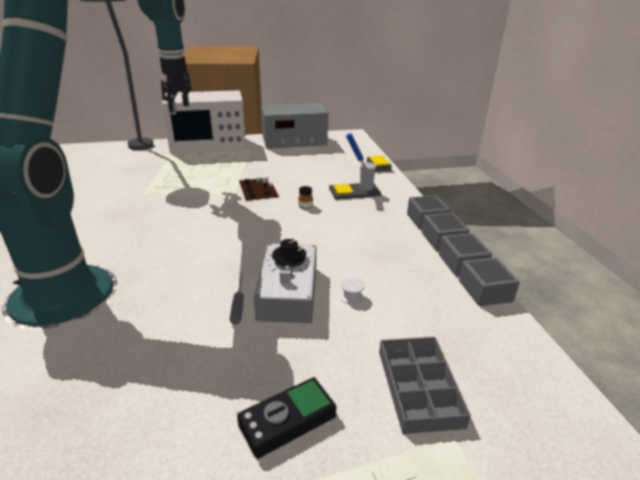

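View pics/wrist0.png

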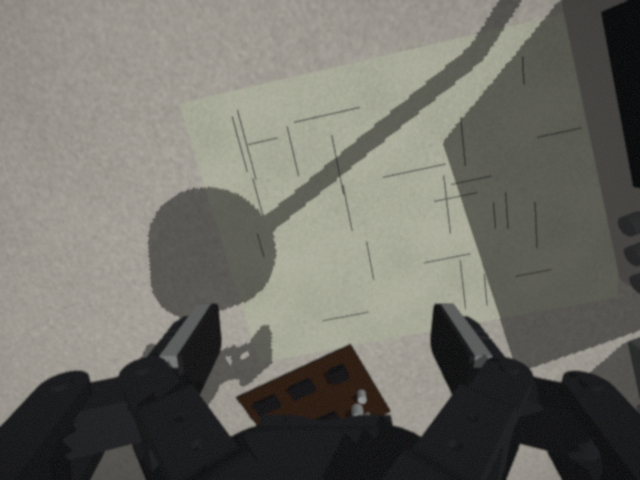

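Run:
```python
import cv2
a=cv2.imread("pics/top0.png")[220:320,280:410]; cv2.imwrite("pics/top0c.png",cv2.resize(a,None,fx=6,fy=6,interpolation=cv2.INTER_CUBIC))
a=cv2.imread("pics/side0.png")[220:330,220:370]; cv2.imwrite("pics/side0c.png",cv2.resize(a,None,fx=5,fy=5,interpolation=cv2.INTER_CUBIC))
```

```text
(no output)
```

View pics/top0c.png

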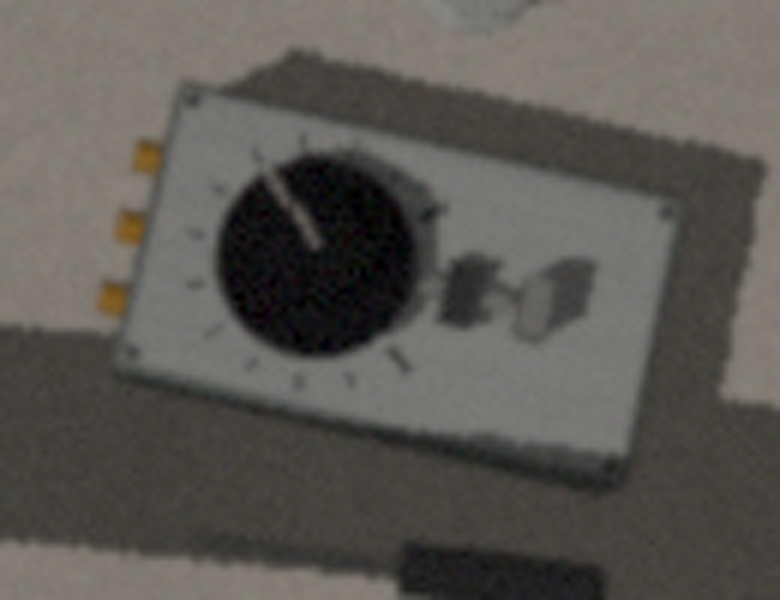

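View pics/side0c.png

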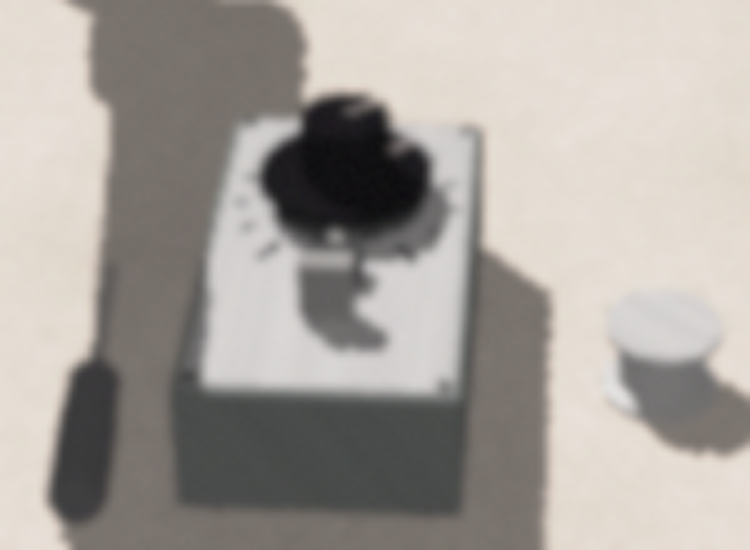

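```bash
cat > h.py <<'E'
import numpy as np, cv2
from cell import telemetry, imaging, r
np.set_printoptions(precision=3,suppress=True)
def cam(n,st=None):
    c=imaging.get_calibration(n)
    if n=="wrist":
        T=np.eye(4);T[:3,:3]=np.array(st["tcp_rot"]);T[:3,3]=st["ee_pos"]
        return np.array(c["mtx"]),T@np.array(c["tool_from_camera"])
    return np.array(c["mtx"]),np.array(c["pose"])
def ray(C,p):
    K,T=C; d=T[:3,:3]@np.linalg.inv(K)@np.array([p[0],p[1],1.]); return T[:3,3],d/np.linalg.norm(d)
def onz(C,p,z):
    o,d=ray(C,p); return o+d*(z-o[2])/d[2]
def proj(C,P):
    K,T=C; q=K@(T[:3,:3].T@(np.array(P)-T[:3,3])); return q[:2]/q[2]
def tri(obs):
    A=np.zeros((3,3));b=np.zeros(3)
    for C,p in obs:
        o,d=ray(C,p);M=np.eye(3)-np.outer(d,d);A+=M;b+=M@o
    X=np.linalg.solve(A,b)
    return X,[np.linalg.norm(proj(C,X)-p) for C,p in obs]
def state(): return telemetry.read_state()
E
python3 - <<'E'
from h import *
T=cam("top");S=cam("side")
t=lambda x,y:(280+x/6-.4,220+y/6-.4)
s=lambda x,y:(220+x/5-.4,220+y/5-.4)
C=[onz(T,t(*p),70) for p in [(183,85),(682,200),(620,468),(122,368)]]
print(np.array(C))
c=np.mean(C,0);print("c",c)
for i,j in [(1,0),(2,3)]:
    v=C[j]-C[i];print("y dir yaw",np.degrees(np.arctan2(-v[0],v[1])),np.linalg.norm(v))
for i,j in [(3,0),(2,1)]:
    v=C[j]-C[i];print("x dir yaw",np.degrees(np.arctan2(v[1],v[0])),np.linalg.norm(v))
# side corners: top face (240,122)(482,128)(465,395)(195,385)
# side view: right far=+x+y ; corners match top index 0:(+x,+y) 
for a,b in [((183,85),(482,128)),((682,200),(463,395)),((620,468),(185,380)),((122,368),(240,122))]:
    print(tri([(T,t(*a)),(S,s(*b))]))
print("knob top",onz(T,t(318,250),117), "white line inner")
E
```

```text
[[ 585.038   -9.931   70.   ]
 [ 537.347 -209.486   70.   ]
 [ 430.929 -181.738   70.   ]
 [ 471.2     14.62    70.   ]]
c [506.128 -96.634  70.   ]
y dir yaw -13.440656359850195 205.1751657264523
y dir yaw -11.590061280303901 200.44482500457158
x dir yaw -12.170131849041756 116.4547690962018
x dir yaw -14.614374930050818 109.97617597147031
(array([585.914,  -9.981,  68.858]), [np.float64(0.2767106124140249), np.float64(0.27727383406187206)])
(array([ 538.047, -209.376,   71.224]), [np.float64(0.35800759251800934), np.float64(0.42519252512863076)])
(array([ 430.16 , -181.344,   72.838]), [np.float64(0.27579530309165406), np.float64(0.3224786842734437)])
(array([471.765,  14.614,  69.711]), [np.float64(0.22819946615120007), np.float64(0.225694589225229)])
knob top [512.39  -61.938 117.   ] white line inner
```

Call:
{"fn": "carry_out", "kwargs": {
  "steps": [
    [[-28,28,0],[0,0,8],-1],
    [[-56,55,0],[0,0,16],-1],
    [[-84,83,0],[0,0,24],-1],
    [[-112,110,0],[0,0,32],-1],
    [[-140,138,0],[0,0,40],-1],
    [[-168,166,0],[0,0,48],-1],
    [[-196,194,0],[0,0,56],-1],
    [[-224,221,0],[0,0,64],-1],
    [[-252,249,0],[0,0,72],-1],
    [[-252,249,0],[0,0,72],-1]
  ]
}}

```text
time: 1.15
ee_pos: [388.8, 260.7, 231.4]
tcp_rot: [[0.994, -0.106, 0.0], [-0.106, -0.994, -0.001], [0.0, 0.001, -1.0]]
ft_force: [-1.1, 0.8, -0.1]
grip_width: 85.0
```

Call:
{"fn": "carry_out", "kwargs": {
  "steps": [
    [[18,34,0],[0,0,8],-1],
    [[36,68,0],[0,0,16],-1],
    [[54,102,0],[0,0,24],-1],
    [[72,136,0],[0,0,32],-1],
    [[90,170,0],[0,0,40],-1],
    [[108,204,0],[0,0,48],-1],
    [[126,238,0],[0,0,56],-1],
    [[144,272,0],[0,0,64],-1],
    [[158,308,0],[0,0,72],-1],
    [[158,308,0],[0,0,80],-1]
  ]
}}

```text
time: 2.15
ee_pos: [515.7, -61.2, 231.7]
tcp_rot: [[0.066, -0.998, 0.002], [-0.998, -0.066, -0.003], [0.003, -0.001, -1.0]]
ft_force: [0.5, -0.6, 0.5]
grip_width: 85.5
```

Run:
```python
from h import *
import pickle
s=state(); im=imaging.snapshot("wrist"); cv2.imwrite("pics/w1.png",im[:,:,::-1]); pickle.dump(s,open("w1.pkl","wb"))
print(s["time"],s["ee_pos"],s["joint_positions"],s["tcp_rot"],s["ft_force"],s["wrist_torque"])
```

```text
2.15 [515.722 -61.239 231.731] [-33.362  16.417  43.602 112.278 -13.36   56.284 -69.656] [[ 0.066 -0.998  0.002]
 [-0.998 -0.066 -0.003]
 [ 0.003 -0.001 -1.   ]] [ 0.473 -0.585  0.544] [-0.002  0.05  -0.031]
```

View pics/w1.png

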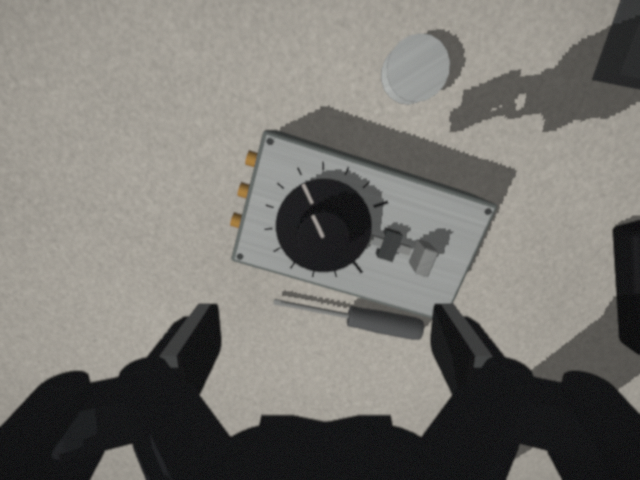

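Run:
```python
import cv2
a=cv2.imread("pics/w1.png")[120:330,225:505]; cv2.imwrite("pics/w1c.png",cv2.resize(a,(784,588),interpolation=cv2.INTER_CUBIC))
```

```text
(no output)
```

View pics/w1c.png

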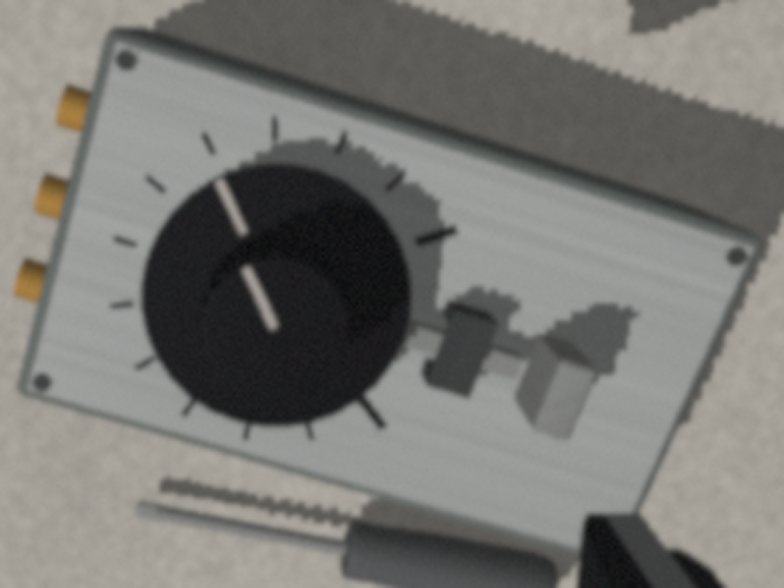

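```bash
cat > fit.py <<'E'
from h import *
from scipy.optimize import least_squares
def fit(C,pts,z=70.):
    W=np.array([onz(C,p,z) for p in pts])
    def f(x):
        k=np.arange(13);a=np.radians(90+(6-k)*24+x[2]);R=np.where((k==0)|(k==12),51,48)*x[3]
        return np.r_[x[0]+R*np.cos(a)-W[:,0],x[1]+R*np.sin(a)-W[:,1]]
    s=least_squares(f,[514,-62,-13,1]);return s.x,np.sqrt(np.mean(s.fun**2))
E
python3 - <<'E'
from fit import *
import pickle
s=pickle.load(open("w1.pkl","rb"));C=cam("wrist",s)
m=[(372,412),(309,431),(248,431),(190,406),(145,363),(121,304),(124,240),(155,184),(208,144),(275,128),(342,142),(395,180),(436,236)]
m=[(225+x/2.8-.3,120+y/2.8-.3) for x,y in m]
for z in (70,73): print(z,fit(C,m,z))
g=lambda x,y,z: onz(C,(225+x/2.8-.3,120+y/2.8-.3),z)
print("corners",g(113,32,70),g(762,240,70),g(24,390,70))
print("pointer",g(220,180,87),g(245,233,87),g(245,268,117),g(274,330,117))
x,_=fit(C,m)
print("tcp down-projected px", proj(C,np.array(s["ee_pos"])))
T=cam("top")
mt=[(400,360),(350,380),(300,382),(252,365),(215,330),(195,283),(195,233),(218,188),(258,155),(305,140),(352,150),(400,175),(432,213)]
mt=[(280+a/6-.4,220+b/6-.4) for a,b in mt]
print("top",fit(T,mt))
# tab
print("tab top edges", g(600,380,101), g(570,440,101), g(545,333,101))
E
```

```text
70 (array([513.586, -61.156, -13.634,   1.018]), np.float64(0.23645718208533822))
73 (array([514.348, -61.112, -13.634,   1.008]), np.float64(0.234131804836462))
corners [586.492  -8.964  70.   ] [ 538.459 -209.309   70.   ] [474.338  17.586  70.   ]
pointer [548.34  -42.766  87.   ] [533.51  -50.737  87.   ] [530.214 -51.876 117.   ] [513.783 -60.555 117.   ]
tcp down-projected px [323.28  308.041]
top (array([513.26 , -62.279, -13.888,   1.011]), np.float64(0.4372003039999863))
tab top edges [ 500.157 -155.565  101.   ] [ 481.049 -149.733  101.   ] [ 513.171 -137.699  101.   ]
```

Call:
{"fn": "carry_out", "kwargs": {
  "steps": [
    [[0.5,2.2,0],[0,0,-8],-0.4],
    [[0.5,2.2,0],[0,0,0],-0.4],
    [[0.5,2.2,10],[0,0,8],-0.4],
    [[0.5,2.2,30],[0,0,16],-0.4],
    [[0.5,2.2,50],[0,0,24],-0.4],
    [[0.5,2.2,70],[0,0,24],-0.4],
    [[0.5,2.2,85],[0,0,24],-0.4],
    [[0.5,2.2,95],[0,0,24],-0.4],
    [[0.5,2.2,95],[0,0,24],-0.4]
  ]
}}

```text
time: 3.1
ee_pos: [512.0, -56.1, 135.2]
tcp_rot: [[-0.332, -0.943, -0.002], [-0.943, 0.332, 0.0], [0.001, 0.002, -1.0]]
ft_force: [-0.3, 1.0, -0.3]
grip_width: 59.6
```

```bash
cat > look.py <<'E'
from h import *
import pickle,sys
n=sys.argv[1];c=sys.argv[2] if len(sys.argv)>2 else "wrist"
s=state(); im=imaging.snapshot(c); cv2.imwrite(f"pics/{n}.png",im[:,:,::-1]); pickle.dump(s,open(n+".pkl","wb"))
R=np.array(s["tcp_rot"])
print(s["time"],s["ee_pos"],"az",np.degrees(np.arctan2(R[1,0],R[0,0])),s["joint_positions"],"w",s["grip_width"],s["ft_force"],s["wrist_torque"])
E
python3 look.py w2
```

```text
3.1 [511.951 -56.065 135.198] az -109.38813873291525 [-32.077  25.717  43.235 117.291 -24.309  46.165 -83.786] w 59.56930082544002 [-0.28   1.046 -0.254] [-0.003  0.006 -0.012]
```

View pics/w2.png

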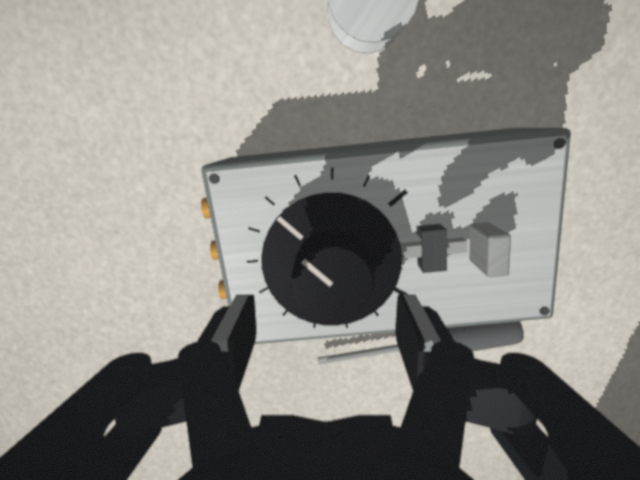

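```bash
python3 - <<'E'
import cv2
a=cv2.imread("pics/w2.png")[140:350,190:470]; cv2.imwrite("pics/w2c.png",cv2.resize(a,(784,588),interpolation=cv2.INTER_CUBIC))
E
python3 look.py w2b
```

```text
3.15 [512.573 -56.384 136.075] az -109.42668776406283 [-32.092  25.651  43.295 117.239 -24.284  46.19  -83.819] w 59.784955915263126 [0.489 1.158 0.354] [ 0.    -0.01   0.005]
```

View pics/w2c.png

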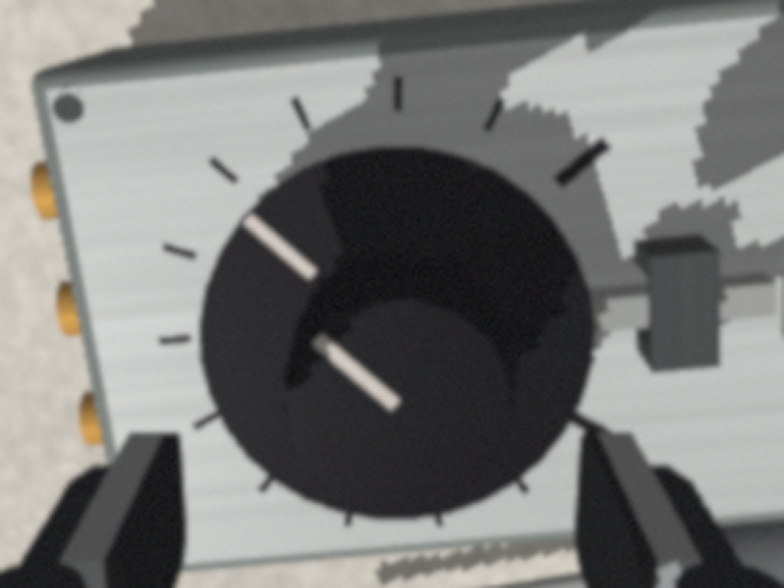

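Run:
```python
from h import *
from scipy.optimize import least_squares
import pickle
s=pickle.load(open("w2.pkl","rb"));C=cam("wrist",s)
g=lambda x,y,z: onz(C,(190+x/2.8-.3,140+y/2.8-.3),z)
M={12:(583,163),11:(494,115),10:(398,94),9:(301,114),8:(223,170),7:(180,251),6:(174,340),5:(207,419)}
k=np.array(list(M));W=np.array([g(*p,70) for p in M.values()])
def f(x):
    a=np.radians(90+(6-k)*24+x[2]);R=np.where(k==12,51,48)*x[3]
    return np.r_[x[0]+R*np.cos(a)-W[:,0],x[1]+R*np.sin(a)-W[:,1]]
r1=least_squares(f,[514,-62,-13,1]);print(r1.x,np.sqrt(np.mean(r1.fun**2)))
print("pointer", g(247,217,87),g(397,404,117))
R=np.array(s["tcp_rot"]);
print(R.T@(np.array([r1.x[0],r1.x[1],117])-s["ee_pos"]))
# skirt circle & knob right/left extents
print("skirt L/R",g(201,333,87),g(595,333,87), "knob L/R", g(286,400,117), g(518,380,117))
```

```text
[513.236 -60.826 -13.772   1.017] 0.10543556953678977
pointer [548.458 -42.183  87.   ] [514.235 -60.718 117.   ]
[ 4.051 -2.831 18.195]
skirt L/R [529.168 -24.569  87.   ] [502.779 -99.581  87.   ] knob L/R [521.353 -42.769 117.   ] [511.562 -81.908 117.   ]
```

Call:
{"fn": "carry_out", "kwargs": {
  "steps": [
    [[2.5,-1.5,0],[0,0,0],-0.4],
    [[4.6,-2.8,0],[0,0,0],-0.4],
    [[4.6,-2.8,10],[0,0,0],-0.3],
    [[4.6,-2.8,20],[0,0,0],-0.2],
    [[4.6,-2.8,30],[0,0,0],-0.15],
    [[4.6,-2.8,38],[0,0,0],-0.1],
    [[4.6,-2.8,43],[0,0,0],-0.1],
    [[4.6,-2.8,43],[0,0,0],-0.1],
    [[4.6,-2.8,43],[0,0,0],-0.1]
  ]
}}

```text
time: 4.1
ee_pos: [513.8, -62.0, 93.2]
tcp_rot: [[-0.334, -0.943, -0.0], [-0.943, 0.334, -0.0], [0.0, 0.0, -1.0]]
ft_force: [0.4, 0.7, 0.7]
grip_width: 47.1
```

```bash
python3 look.py w3;python3 - <<'E'
import cv2
a=cv2.imread("pics/w3.png")[200:410,190:470]; cv2.imwrite("pics/w3c.png",cv2.resize(a,(784,588),interpolation=cv2.INTER_CUBIC))
E
```

```text
4.1 [513.817 -61.953  93.245] az -109.494186944506 [-28.466  29.81   39.9   118.223 -28.616  41.722 -79.842] w 47.147620915405085 [0.416 0.657 0.667] [ 0.01  -0.05   0.044]
```

View pics/w3c.png

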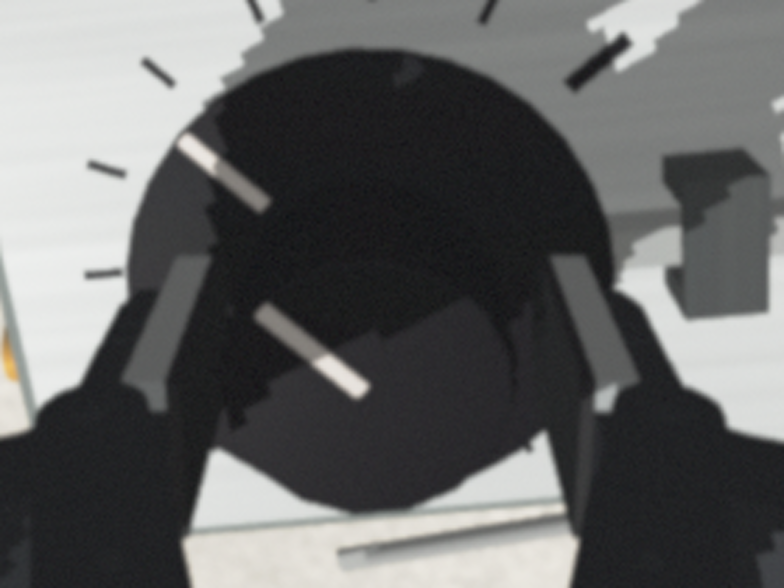

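Run:
```python
import cv2,numpy as np
a=cv2.imread("pics/w3.png")[200:410,190:470].astype(float)
a=np.clip((a/90.)**0.7*255,0,255).astype(np.uint8); cv2.imwrite("pics/w3d.png",cv2.resize(a,(784,588),interpolation=cv2.INTER_CUBIC))
```

```text
(no output)
```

View pics/w3d.png

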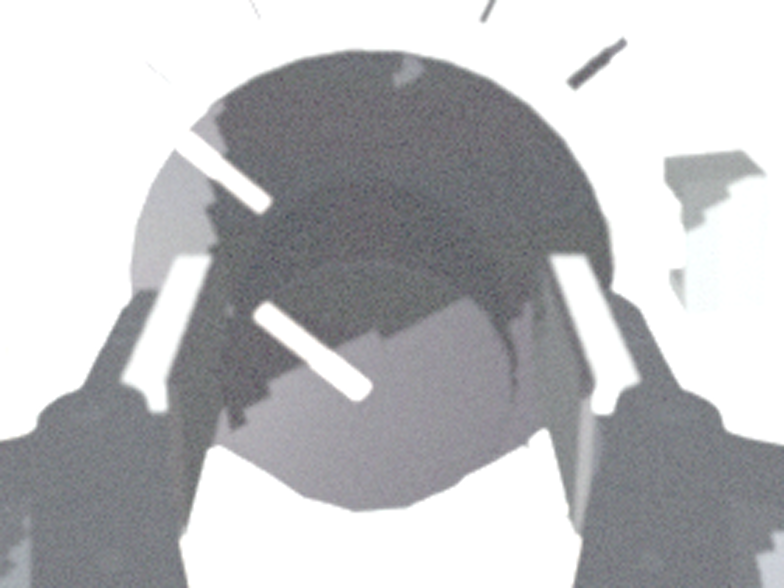

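Call:
{"fn": "carry_out", "kwargs": {
  "steps": [
    [[-0.9,0,1],[0,0,0],-0.1],
    [[-0.9,0,1],[0,0,0],0.1],
    [[-0.9,0,1],[0,0,0],0.3],
    [[-0.9,0,1],[0,0,0],0.3],
    [[-0.9,0,1],[0,0,0],0.3],
    [[-0.9,0,1],[0,0,0],0.3]
  ],
  "force": 25
}}

```text
time: 4.75
ee_pos: [514.5, -60.6, 92.6]
tcp_rot: [[-0.333, -0.943, 0.001], [-0.943, 0.333, 0.001], [-0.001, -0.0, -1.0]]
ft_force: [-0.6, 2.8, 5.4]
grip_width: 39.3
```

```bash
python3 look.py w4
```

```text
4.75 [514.471 -60.551  92.647] az -109.46675485340465 [-28.508  29.874  39.798 118.199 -28.742  41.65  -79.858] w 39.29106993937161 [-0.64   2.774  5.381] [0.579 0.042 0.002]
```

View pics/w4.png

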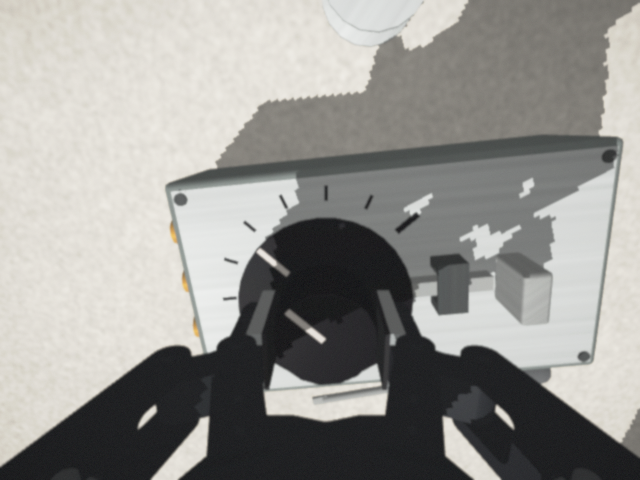

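Call:
{"fn": "carry_out", "kwargs": {
  "steps": [
    [[-0.3,0,-0.4],[0,0,0],0.3],
    [[-0.3,0,-0.4],[0,0,0],0.3]
  ]
}}

```text
time: 5.0
ee_pos: [514.4, -60.5, 92.7]
tcp_rot: [[-0.333, -0.943, 0.001], [-0.943, 0.333, 0.0], [-0.0, -0.001, -1.0]]
ft_force: [1.0, 2.0, 2.1]
grip_width: 39.1
```

```bash
cat > st.py <<'E'
from h import *
s=state();R=np.array(s["tcp_rot"])
print(s["time"],s["ee_pos"],"az",np.degrees(np.arctan2(R[1,0],R[0,0])),"q",s["joint_positions"],"w",s["grip_width"],"F",s["ft_force"],"M",s["wrist_torque"], "Ftool",R.T@s["ft_force"])
E
python3 st.py
```

```text
5.0 [514.447 -60.514  92.713] az -109.47353410742663 q [-28.559  29.876  39.83  118.199 -28.698  41.653 -79.922] w 39.05954978621471 F [1.019 2.03  2.091] M [ 0.471 -0.21  -0.026] Ftool [-2.254 -0.286 -2.09 ]
```

Call:
{"fn": "carry_out", "kwargs": {
  "steps": [
    [[-0.5,0,-0.5],[0,0,-4],0.3],
    [[-0.5,0,-0.5],[0,0,-8],0.3],
    [[-0.5,0,-0.5],[0,0,-12],0.3],
    [[-0.5,0,-0.5],[0,0,-16],0.3],
    [[-0.5,0,-0.5],[0,0,-20],0.3],
    [[-0.5,0,-0.5],[0,0,-24],0.3],
    [[-0.5,0,-0.5],[0,0,-24],0.3]
  ]
}}

```text
time: 5.7
ee_pos: [514.4, -60.1, 92.8]
tcp_rot: [[0.079, -0.997, 0.0], [-0.997, -0.079, 0.0], [-0.0, -0.0, -1.0]]
ft_force: [3.4, 2.3, -4.3]
grip_width: 39.0
```

```bash
python3 st.py
```

```text
5.7 [514.399 -60.056  92.771] az -85.47073264745993 q [-23.942  28.282  33.598 117.928 -23.853  40.427 -60.484] w 39.01350578701964 F [ 3.442  2.29  -4.284] M [ 0.478 -0.615  0.024] Ftool [-2.011 -3.611  4.285]
```

Call:
{"fn": "carry_out", "kwargs": {
  "steps": [
    [[-0.4,-0.6,0.4],[0,0,0],0.3],
    [[-0.4,-0.6,0.4],[0,0,0],0.3]
  ]
}}

```text
time: 5.9
ee_pos: [514.5, -60.0, 92.7]
tcp_rot: [[0.077, -0.997, -0.001], [-0.997, -0.077, -0.0], [0.0, 0.001, -1.0]]
ft_force: [-0.1, 1.3, 2.4]
grip_width: 39.1
```

```bash
python3 st.py
```

```text
5.9 [514.516 -60.007  92.732] az -85.56009730344051 q [-24.001  28.337  33.669 117.875 -23.873  40.512 -60.568] w 39.105126154618894 F [-0.072  1.331  2.381] M [ 0.281  0.024 -0.003] Ftool [-1.333 -0.029 -2.381]
```

Call:
{"fn": "carry_out", "kwargs": {
  "steps": [
    [[-0.3,0,-0.2],[0,0,-5],0.3],
    [[-0.3,0,-0.2],[0,0,-10],0.3],
    [[-0.3,0,-0.2],[0,0,-15],0.3],
    [[-0.3,0,-0.2],[0,0,-20],0.3],
    [[-0.3,0,-0.2],[0,0,-25],0.3],
    [[-0.3,0,-0.2],[0,0,-30],0.3],
    [[-0.3,0,-0.2],[0,0,-35],0.3],
    [[-0.3,0,-0.2],[0,0,-40],0.3],
    [[-0.3,0,-0.2],[0,0,-40],0.3]
  ]
}}

```text
time: 6.8
ee_pos: [514.2, -59.3, 92.7]
tcp_rot: [[0.701, -0.713, -0.001], [-0.713, -0.701, 0.0], [-0.001, 0.001, -1.0]]
ft_force: [-0.5, 1.4, -0.3]
grip_width: 39.1
```

```bash
python3 st.py
```

```text
6.8 [514.156 -59.317  92.722] az -45.497389140613976 q [-15.993  26.52   23.3   117.419 -16.262  39.181 -27.661] w 39.12083708842287 F [-0.464  1.397 -0.256] M [0.461 0.14  0.096] Ftool [-1.322 -0.649  0.257]
```

Call:
{"fn": "carry_out", "kwargs": {
  "steps": [
    [[0,0,0],[0,0,-5],0.3],
    [[0,0,0],[0,0,-10],0.3],
    [[0,0,0],[0,0,-15],0.3],
    [[0,0,0],[0,0,-20],0.3],
    [[0,0,0],[0,0,-25],0.3],
    [[0,0,0],[0,0,-30],0.3],
    [[0,0,0],[0,0,-35],0.3],
    [[0,0,0],[0,0,-40],0.3],
    [[0,0,0],[0,0,-40],0.3]
  ]
}}

```text
time: 7.7
ee_pos: [513.5, -59.0, 92.7]
tcp_rot: [[0.995, -0.098, -0.003], [-0.098, -0.995, 0.001], [-0.003, -0.001, -1.0]]
ft_force: [-3.4, 2.8, 2.6]
grip_width: 39.2
```

```bash
python3 st.py; python3 look.py w5
```

```text
7.7 [513.543 -58.967  92.687] az -5.596726052214966 q [ -7.891  25.587  13.175 116.925  -9.15   38.599   5.625] w 39.1851400866897 F [-3.4    2.844  2.594] M [ 0.779  0.783 -0.073] Ftool [-3.668 -2.5   -2.582]
7.7 [513.543 -58.967  92.687] az -5.596726052214966 [ -7.891  25.587  13.175 116.925  -9.15   38.599   5.625] w 39.1851400866897 [-3.4    2.844  2.594] [ 0.779  0.783 -0.073]
```

View pics/w5.png

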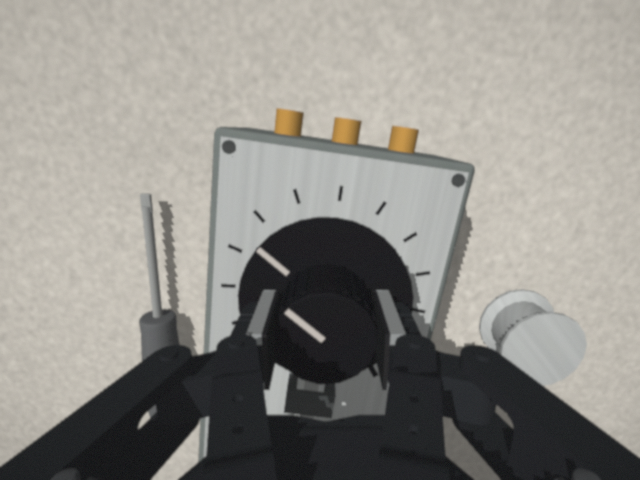

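Call:
{"fn": "carry_out", "kwargs": {
  "steps": [
    [[-0.3,-0.3,-0.3],[0,0,0],0.3],
    [[-0.6,-0.5,-0.3],[0,0,-5],0.3],
    [[-0.6,-0.5,-0.3],[0,0,-10],0.3],
    [[-0.6,-0.5,-0.3],[0,0,-15],0.3],
    [[-0.6,-0.5,-0.3],[0,0,-20],0.3],
    [[-0.6,-0.5,-0.3],[0,0,-25],0.3],
    [[-0.6,-0.5,-0.3],[0,0,-30],0.3],
    [[-0.6,-0.5,-0.3],[0,0,-30],0.3]
  ]
}}

```text
time: 8.55
ee_pos: [512.9, -59.0, 92.7]
tcp_rot: [[0.911, 0.413, -0.003], [0.413, -0.911, 0.0], [-0.003, -0.001, -1.0]]
ft_force: [-4.8, 2.9, 0.1]
grip_width: 39.0
```

```bash
python3 st.py
```

```text
8.55 [512.948 -59.042  92.721] az 24.391592929991944 q [ -1.857  25.305   5.744 116.603  -3.944  38.433  30.829] w 39.02121725238604 F [-4.814  2.867  0.144] M [0.499 0.921 0.1  ] Ftool [-3.201 -4.599 -0.13 ]
```

Call:
{"fn": "carry_out", "kwargs": {
  "steps": [
    [[-0.4,-1.0,0],[0,0,0],0.3],
    [[-0.4,-1.0,0],[0,0,0],0.3]
  ]
}}

```text
time: 8.75
ee_pos: [512.9, -58.9, 92.8]
tcp_rot: [[0.911, 0.412, -0.001], [0.412, -0.911, -0.001], [-0.001, 0.0, -1.0]]
ft_force: [-1.6, -1.7, -3.3]
grip_width: 39.1
```

```bash
python3 st.py
```

```text
8.75 [512.889 -58.947  92.754] az 24.346407490877525 q [ -1.967  25.254   5.82  116.69   -3.908  38.3    30.719] w 39.07707098977261 F [-1.619 -1.738 -3.264] M [-0.201  0.582  0.01 ] Ftool [-2.186  0.915  3.268]
```

Call:
{"fn": "carry_out", "kwargs": {
  "steps": [
    [[-0.2,0,0.3],[0,0,-5],0.3],
    [[-0.2,0,0.3],[0,0,-10],0.3],
    [[-0.2,0,0.3],[0,0,-15],0.3],
    [[-0.2,0,0.3],[0,0,-20],0.3],
    [[-0.2,0,0.3],[0,0,-25],0.3],
    [[-0.2,0,0.3],[0,0,-30],0.3],
    [[-0.2,0,0.3],[0,0,-30],0.3]
  ]
}}

```text
time: 9.45
ee_pos: [512.4, -59.3, 92.7]
tcp_rot: [[0.581, 0.814, -0.002], [0.814, -0.581, -0.001], [-0.002, -0.001, -1.0]]
ft_force: [-4.9, -2.1, -0.2]
grip_width: 39.2
```

```bash
python3 st.py
```

```text
9.45 [512.432 -59.341  92.707] az 54.46255453151466 q [  4.176  25.356  -1.61  116.307   1.2    38.461  56.241] w 39.164800206847715 F [-4.936 -2.071 -0.2  ] M [-0.219  1.053  0.109] Ftool [-4.554 -2.813  0.211]
```

Call:
{"fn": "carry_out", "kwargs": {
  "steps": [
    [[-1.0,-0.3,0],[0,0,0],0.3],
    [[-1.1,-0.3,0],[0,0,-4],0.3],
    [[-1.2,-0.3,0],[0,0,-8],0.3],
    [[-1.3,-0.3,0],[0,0,-12],0.3],
    [[-1.4,-0.2,0],[0,0,-16],0.3],
    [[-1.5,-0.2,0],[0,0,-20],0.3],
    [[-1.6,-0.2,0],[0,0,-24],0.3],
    [[-1.6,-0.2,0],[0,0,-24],0.3]
  ]
}}

```text
time: 10.25
ee_pos: [512.2, -59.8, 92.7]
tcp_rot: [[0.2, 0.98, -0.0], [0.98, -0.2, -0.0], [-0.0, -0.0, -1.0]]
ft_force: [-2.4, -0.5, -3.0]
grip_width: 38.9
```

```bash
python3 st.py; python3 look.py w6
```

```text
10.25 [512.164 -59.798  92.727] az 78.44888565942381 q [  9.08   25.626  -7.485 116.081   5.205  38.611  76.701] w 38.88883201313867 F [-2.362 -0.485 -2.963] M [-0.239  0.657  0.138] Ftool [-0.947 -2.217  2.964]
10.25 [512.164 -59.798  92.727] az 78.44888565942381 [  9.08   25.626  -7.485 116.081   5.205  38.611  76.701] w 38.88883201313867 [-2.362 -0.485 -2.963] [-0.239  0.657  0.138]
```

View pics/w6.png

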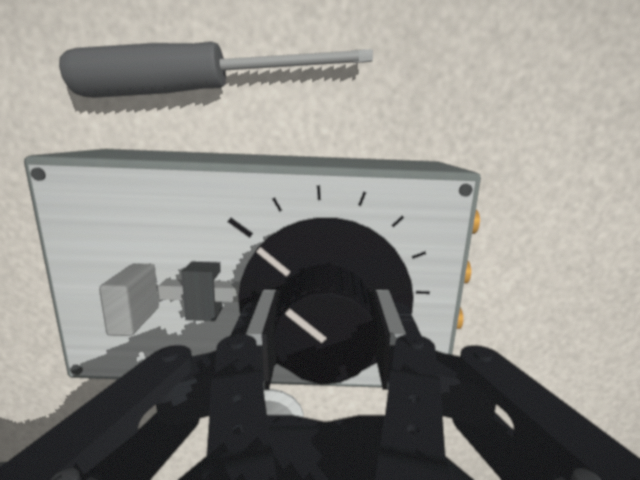

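Call:
{"fn": "carry_out", "kwargs": {
  "steps": [
    [[-0.1,-0.4,0.3],[0,0,-3],0.3],
    [[-0.2,-0.4,0.3],[0,0,-6],0.3],
    [[-0.2,-0.4,0.3],[0,0,-9],0.3],
    [[-0.3,-0.4,0.3],[0,0,-11],0.3],
    [[-0.3,-0.4,0.3],[0,0,-12],0.3],
    [[-0.3,-0.4,0.3],[0,0,-12],0.3]
  ]
}}

```text
time: 10.9
ee_pos: [512.1, -60.0, 92.7]
tcp_rot: [[-0.008, 1.0, 0.001], [1.0, 0.008, -0.0], [-0.0, 0.001, -1.0]]
ft_force: [-2.0, -1.5, -3.2]
grip_width: 39.1
```

```bash
python3 st.py
```

```text
10.9 [512.143 -60.027  92.743] az 90.43648680955502 q [ 11.49   25.845 -10.389 115.96    7.238  38.746  86.904] w 39.10612886430765 F [-1.956 -1.512 -3.189] M [-0.507  0.355 -0.121] Ftool [-1.496 -1.97   3.188]
```

Now 8° past zero; press a little into the stop.

Call:
{"fn": "carry_out", "kwargs": {
  "steps": [
    [[-0.2,-0.3,0.2],[0,0,-1.5],0.3],
    [[-0.2,-0.3,0.2],[0,0,-3],0.3],
    [[-0.2,-0.3,0.2],[0,0,-4],0.3],
    [[-0.2,-0.3,0.2],[0,0,-4],0.3]
  ]
}}

```text
time: 11.3
ee_pos: [512.1, -60.1, 92.7]
tcp_rot: [[-0.079, 0.997, 0.001], [0.997, 0.079, -0.0], [-0.0, 0.001, -1.0]]
ft_force: [0.3, -2.7, -1.4]
grip_width: 38.6
```

```bash
python3 st.py
```

```text
11.3 [512.086 -60.103  92.739] az 94.51861252957151 q [ 12.331  25.926 -11.396 115.933   7.933  38.784  90.383] w 38.624521152891404 F [ 0.299 -2.653 -1.406] M [-0.614  0.002 -0.331] Ftool [-2.668  0.088  1.406]
```

Call:
{"fn": "carry_out", "kwargs": {
  "steps": [
    [[-0.2,0,0.1],[0,0,4],0.3],
    [[-0.1,0,0.1],[0,0,8],0.3],
    [[0,0,0.1],[0,0,12],0.3],
    [[0,0.1,0.1],[0,0,16],0.3],
    [[0.1,0.1,0.1],[0,0,20],0.3],
    [[0.2,0.1,0.1],[0,0,24],0.3],
    [[0.3,0.2,0.1],[0,0,28],0.3],
    [[0.4,0.2,0.1],[0,0,32],0.3],
    [[0.5,0.3,0.1],[0,0,36],0.3],
    [[0.5,0.3,0.1],[0,0,36],0.3]
  ]
}}

```text
time: 12.3
ee_pos: [512.3, -59.4, 92.7]
tcp_rot: [[0.522, 0.853, 0.001], [0.853, -0.522, -0.001], [0.0, 0.001, -1.0]]
ft_force: [-1.3, -4.1, -0.1]
grip_width: 39.4
```

```bash
python3 st.py; python3 look.py w7
```

```text
12.3 [512.303 -59.362  92.727] az 58.5561168979806 q [  5.007  25.313  -2.595 116.396   1.838  38.263  59.774] w 39.3797966318267 F [-1.303 -4.107 -0.061] M [-0.721  0.13   0.003] Ftool [-4.183  1.031  0.061]
12.3 [512.303 -59.362  92.727] az 58.5561168979806 [  5.007  25.313  -2.595 116.396   1.838  38.263  59.774] w 39.3797966318267 [-1.303 -4.107 -0.061] [-0.721  0.13   0.003]
```

View pics/w7.png

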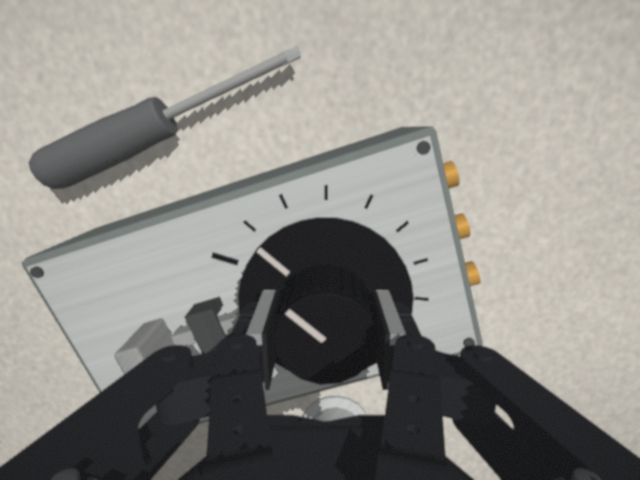

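Call:
{"fn": "carry_out", "kwargs": {
  "steps": [
    [[-0.8,0.2,0],[0,0,0],0.3],
    [[-0.7,0.2,0],[0,0,4],0.3],
    [[-0.6,0.2,0],[0,0,8],0.3],
    [[-0.5,0.2,0],[0,0,12],0.3],
    [[-0.4,0.3,0],[0,0,16],0.3],
    [[-0.3,0.3,0],[0,0,20],0.3],
    [[-0.2,0.3,0],[0,0,24],0.3],
    [[-0.1,0.4,0],[0,0,28],0.3],
    [[0,0.4,0],[0,0,32],0.3],
    [[0,0.4,0],[0,0,32],0.3]
  ]
}}

```text
time: 13.35
ee_pos: [512.7, -59.0, 92.7]
tcp_rot: [[0.894, 0.448, 0.001], [0.448, -0.894, 0.0], [0.001, 0.0, -1.0]]
ft_force: [1.0, -0.8, 1.5]
grip_width: 38.9
```

```bash
python3 st.py
```

```text
13.35 [512.703 -58.973  92.686] az 26.604635046157316 q [ -1.414  25.191   5.207 116.774  -3.626  38.117  32.756] w 38.85023278948437 F [ 1.018 -0.753  1.526] M [-0.244  0.036  0.02 ] Ftool [ 0.575  1.129 -1.526]
```

Call:
{"fn": "carry_out", "kwargs": {
  "steps": [
    [[0.1,0,-0.1],[0,0,4],0.3],
    [[0.2,0,-0.1],[0,0,8],0.3],
    [[0.3,0,-0.1],[0,0,12],0.3],
    [[0.4,0.1,-0.1],[0,0,16],0.3],
    [[0.5,0.1,-0.1],[0,0,20],0.3],
    [[0.6,0.1,-0.1],[0,0,24],0.3],
    [[0.7,0.2,-0.1],[0,0,28],0.3],
    [[0.8,0.2,-0.1],[0,0,32],0.3],
    [[0.9,0.3,-0.1],[0,0,36],0.3],
    [[0.9,0.3,-0.1],[0,0,36],0.3]
  ]
}}

```text
time: 14.35
ee_pos: [513.5, -58.9, 92.7]
tcp_rot: [[0.987, -0.163, 0.001], [-0.163, -0.987, 0.001], [0.001, -0.001, -1.0]]
ft_force: [0.1, 0.3, 3.5]
grip_width: 38.8
```

```bash
python3 st.py
```

```text
14.35 [513.512 -58.893  92.686] az -9.372957400092501 q [ -8.712  25.552  14.154 117.135  -9.837  38.359   2.47 ] w 38.82628241212983 F [0.052 0.311 3.469] M [-0.097 -0.025 -0.141] Ftool [ 0.003 -0.317 -3.469]
```

Remaining 28° to az −37.5.

Call:
{"fn": "carry_out", "kwargs": {
  "steps": [
    [[0.1,0,-0.4],[0,0,4],0.3],
    [[0.2,0,-0.4],[0,0,8],0.3],
    [[0.3,0,-0.4],[0,0,12],0.3],
    [[0.4,0.1,-0.4],[0,0,16],0.3],
    [[0.5,0.1,-0.4],[0,0,20],0.3],
    [[0.6,0.1,-0.4],[0,0,24],0.3],
    [[0.7,0.2,-0.4],[0,0,27],0.3],
    [[0.7,0.2,-0.4],[0,0,28],0.3],
    [[0.7,0.2,-0.4],[0,0,28],0.3]
  ]
}}

```text
time: 15.25
ee_pos: [514.0, -59.1, 92.8]
tcp_rot: [[0.795, -0.606, 0.0], [-0.606, -0.795, 0.0], [0.0, -0.001, -1.0]]
ft_force: [1.5, 0.9, -2.2]
grip_width: 39.3
```

```bash
python3 st.py; python3 look.py w8
```

```text
15.25 [513.992 -59.142  92.751] az -37.32304139256699 q [-14.348  26.204  21.198 117.415 -14.79   38.852 -20.87 ] w 39.26103073346021 F [ 1.501  0.9   -2.23 ] M [ 0.24  -0.402 -0.046] Ftool [ 0.647 -1.624  2.231]
15.25 [513.992 -59.142  92.751] az -37.32304139256699 [-14.348  26.204  21.198 117.415 -14.79   38.852 -20.87 ] w 39.26103073346021 [ 1.501  0.9   -2.23 ] [ 0.24  -0.402 -0.046]
```

View pics/w8.png

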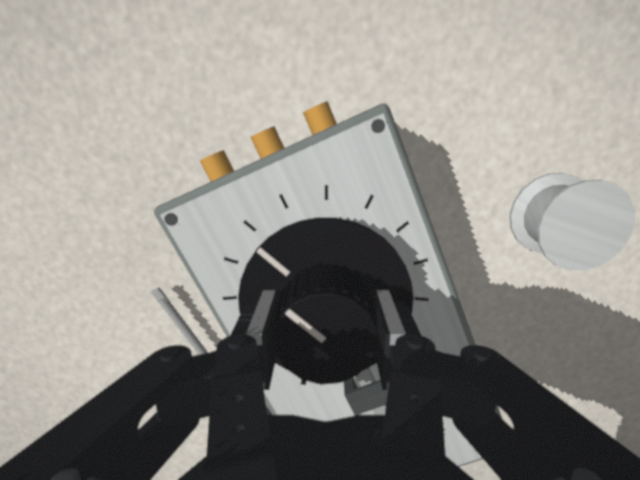

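Call:
{"fn": "carry_out", "kwargs": {
  "steps": [
    [[0,0,0],[0,0,0],0.0],
    [[0,0,0],[0,0,0],-0.2],
    [[0,0,0],[0,0,0],-0.4],
    [[0,0,-10],[0,0,0],-0.4],
    [[0,0,-30],[0,0,0],-0.4],
    [[0,0,-60],[0,0,0],-0.4],
    [[0,0,-90],[0,0,0],-0.4],
    [[0,0,-120],[0,0,0],-0.4],
    [[0,0,-130],[0,0,0],-0.4],
    [[0,0,-130],[0,0,0],-0.4]
  ]
}}

```text
time: 16.3
ee_pos: [514.6, -59.8, 224.7]
tcp_rot: [[0.794, -0.608, 0.004], [-0.608, -0.794, 0.001], [0.003, -0.003, -1.0]]
ft_force: [-0.1, 0.5, -1.0]
grip_width: 60.0
```

```bash
python3 look.py w9; python3 look.py t9 top
python3 - <<'E'
import cv2
a=cv2.imread("pics/t9.png")[220:320,280:410]; cv2.imwrite("pics/t9c.png",cv2.resize(a,None,fx=6,fy=6,interpolation=cv2.INTER_CUBIC))
E
```

```text
16.3 [514.594 -59.799 224.731] az -37.478680313449956 [-18.595  14.668  25.372 112.111  -7.716  54.617 -26.966] w 60.00003915132739 [-0.071  0.468 -1.021] [-0.008  0.025 -0.004]
16.35 [513.662 -59.607 223.196] az -37.47021840758494 [-18.584  14.775  25.342 112.206  -7.732  54.585 -26.956] w 60.00548990807281 [ 0.182 -0.089 -1.05 ] [ 0.05  -0.002 -0.005]
```

View pics/w9.png

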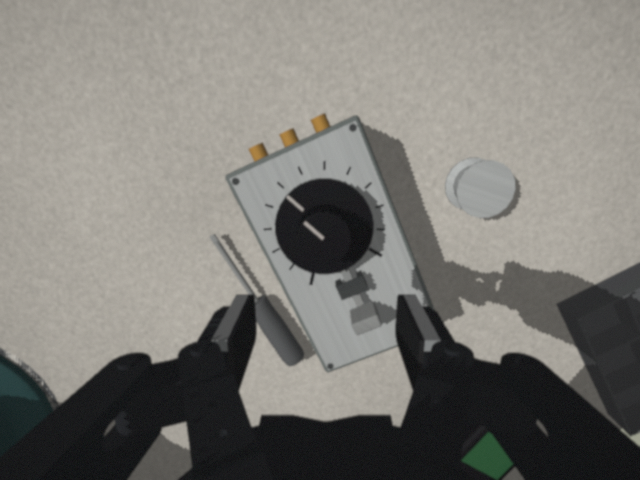

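View pics/t9c.png

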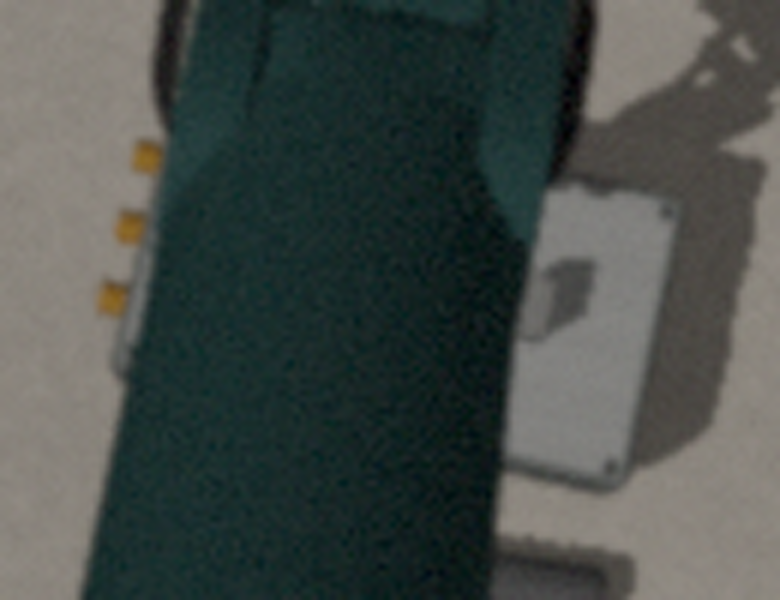

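Run:
```python
import cv2
a=cv2.imread("pics/w9.png")[145:355,220:500]; cv2.imwrite("pics/w9c.png",cv2.resize(a,(784,588),interpolation=cv2.INTER_CUBIC))
```

```text
(no output)
```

View pics/w9c.png

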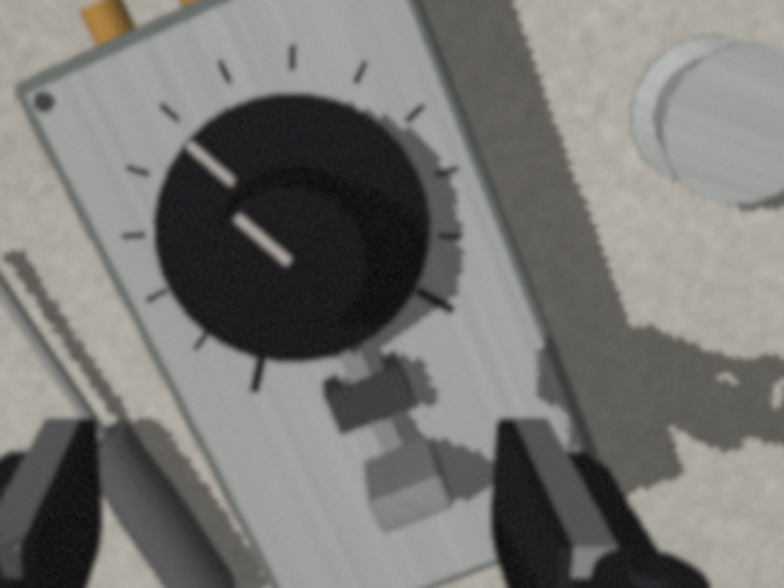

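Run:
```python
from h import *
import pickle
s=pickle.load(open("w9.pkl","rb"));C=cam("wrist",s)
g=lambda x,y,z: onz(C,(220+x/2.8-.3,145+y/2.8-.3),z)
ps=[(387,531),(450,503),(435,460),(370,490)]
P=np.array([g(*p,101) for p in ps]);print(P)
y=np.array([.237,.9716]);x=np.array([.9716,-.237])
ax=np.array([513.3,-60.6])
for p in P: print("rel axis x,y:",(p[:2]-ax)@x,(p[:2]-ax)@y)
a=g(292,263,117);print(a,g(190,143,87))
# tri with w2 rear-top edge? use w1: (600,380),(570,440) 
C1=cam("wrist",pickle.load(open("w1.pkl","rb")));g1=lambda x,y:(225+x/2.8-.3,120+y/2.8-.3)
for a,b in [((450,503),(600,380)),((387,531),(570,440))]:
    print(tri([(C,(220+a[0]/2.8-.3,145+a[1]/2.8-.3)),(C1,g1(*b))]))
print("cam",C[1][:3,3],C1[1][:3,3])
```

```text
[[ 482.379 -149.196  101.   ]
 [ 502.87  -152.97   101.   ]
 [ 507.534 -138.573  101.   ]
 [ 486.507 -134.9    101.   ]]
rel axis x,y: -9.045299549838193 -93.40831983484155
rel axis x,y: 11.75775527687535 -92.2186368357364
rel axis x,y: 12.877112361352005 -77.12505201895276
rel axis x,y: -8.423242293218054 -78.53949119363548
[513.991 -61.08  117.   ] [507.172 -22.879  87.   ]
(array([ 500.917, -154.758,  100.33 ]), [np.float64(2.4802454012189106), np.float64(2.5790692153502577)])
(array([ 482.168, -148.453,  103.577]), [np.float64(1.272165287302766), np.float64(1.3049000589472879)])
cam [560.349  -1.057 368.156] [590.235 -56.773 375.058]
```

Call:
{"fn": "carry_out", "kwargs": {
  "steps": [
    [[9,20,0],[0,0,-5],0],
    [[18,40,0],[0,0,-10],0.5],
    [[27,60,0],[0,0,-15],1],
    [[36,80,0],[0,0,-20],1],
    [[44,100,0],[0,0,-23.8],1],
    [[46,104.5,20],[0,0,-23.8],1],
    [[46,104.5,50],[0,0,-23.8],1],
    [[46,104.5,80],[0,0,-23.8],1],
    [[46,104.5,90],[0,0,-23.8],1],
    [[46,104.5,90],[0,0,-23.8],1]
  ]
}}

```text
time: 17.4
ee_pos: [484.9, -170.3, 130.7]
tcp_rot: [[0.972, -0.237, -0.005], [-0.237, -0.972, 0.001], [-0.005, 0.001, -1.0]]
ft_force: [-0.1, -0.4, 0.7]
grip_width: 0.1
```

```bash
python3 look.py w10; python3 st.py
```

```text
17.4 [ 484.864 -170.273  130.693] az -13.69223817738416 [ -3.084  22.431  22.735 116.556 -12.265  43.568  13.393] w 0.1361308755158264 [-0.053 -0.399  0.739] [ 0.007 -0.037 -0.031]
17.45 [ 486.085 -170.658  132.186] az -13.69267045595153 q [ -3.099  22.316  22.766 116.463 -12.25   43.591  13.382] w 0.25362236400176763 F [0.505 0.176 0.159] M [ 0.037 -0.021 -0.015] Ftool [ 0.448 -0.29  -0.16 ]
```

View pics/w10.png

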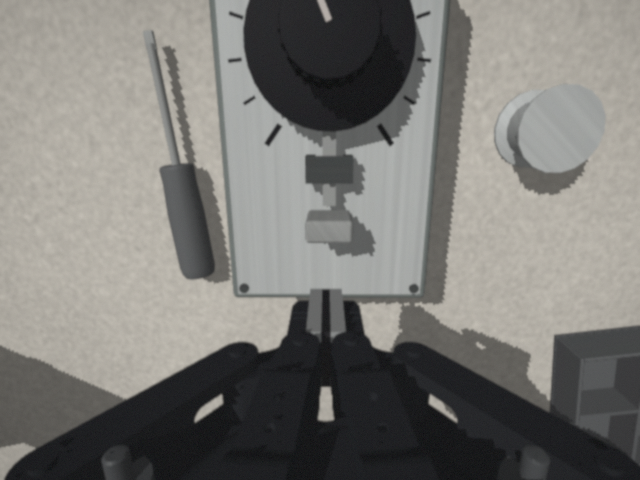

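Call:
{"fn": "carry_out", "kwargs": {
  "steps": [
    [[0.5,0,15],[0,0,0],1],
    [[0.5,0,30],[0,0,0],1],
    [[0.5,0,40],[0,0,0],1],
    [[0.5,0,46],[0,0,0],1],
    [[0.5,0,50],[0,0,0],1],
    [[0.5,0,50],[0,0,0],1]
  ]
}}

```text
time: 18.05
ee_pos: [487.2, -170.8, 82.9]
tcp_rot: [[0.972, -0.237, 0.0], [-0.237, -0.972, 0.0], [0.0, -0.0, -1.0]]
ft_force: [0.2, -0.4, -0.2]
grip_width: -0.1
```

```bash
python3 look.py w11; python3 st.py
```

```text
18.05 [ 487.193 -170.778   82.916] az -13.68631912001314 [ -1.202  27.094  20.709 117.767 -15.289  37.653  15.926] w -0.10587431720157778 [ 0.204 -0.44  -0.243] [ 0.001  0.007 -0.013]
18.1 [ 487.348 -170.861   83.184] az -13.686108269066633 q [ -1.205  27.07   20.719 117.755 -15.283  37.664  15.924] w 0.020267432150860056 F [ 0.756  0.424 -0.64 ] M [-0.014  0.026  0.037] Ftool [ 0.634 -0.591  0.641]
```

View pics/w11.png

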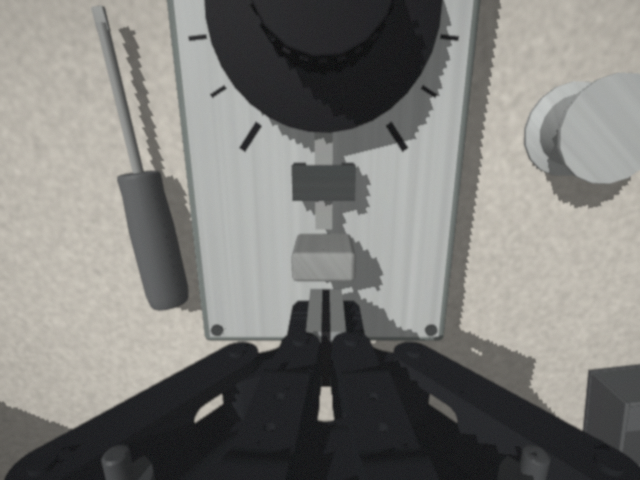

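Call:
{"fn": "carry_out", "kwargs": {
  "steps": [
    [[0,-2,0.5],[0,0,0],1],
    [[0,-4,0.5],[0,0,0],1],
    [[0,-6,0.5],[0,0,0],1],
    [[0,-7,0.5],[0,0,0],1],
    [[0,-8,0.5],[0,0,0],1],
    [[0,-9,0.5],[0,0,0],1],
    [[0,-10,0.5],[0,0,0],1],
    [[0,-11,0.5],[0,0,0],1],
    [[0,-12,0.5],[0,0,0],1],
    [[0,-12,0.5],[0,0,0],1]
  ]
}}

```text
time: 19.1
ee_pos: [490.0, -159.1, 82.4]
tcp_rot: [[0.972, -0.237, 0.0], [-0.237, -0.972, -0.0], [0.0, 0.0, -1.0]]
ft_force: [-1.5, -1.7, 1.3]
grip_width: 0.2
```

```bash
python3 st.py
```

```text
19.1 [ 489.973 -159.136   82.43 ] az -13.686621416242433 q [ -2.503  27.053  20.651 117.924 -15.265  37.52   14.578] w 0.17884994252278247 F [-1.493 -1.668  1.273] M [-0.358  0.084  0.07 ] Ftool [-1.056  1.973 -1.273]
```

Contact at ~2 N. Continue.

Call:
{"fn": "carry_out", "kwargs": {
  "steps": [
    [[0,-1,0],[0,0,0],1],
    [[0,-2,0],[0,0,0],1],
    [[0,-3,0],[0,0,0],1],
    [[0,-4,0],[0,0,0],1],
    [[0,-5,0],[0,0,0],1],
    [[0,-5,0],[0,0,0],1]
  ]
}}

```text
time: 19.7
ee_pos: [491.3, -153.9, 82.4]
tcp_rot: [[0.972, -0.236, 0.0], [-0.236, -0.972, 0.0], [0.0, -0.0, -1.0]]
ft_force: [-0.0, -1.5, 0.9]
grip_width: 0.1
```

```bash
python3 look.py w12; python3 st.py
```

```text
19.7 [ 491.257 -153.948   82.419] az -13.666704550411726 [ -3.064  27.023  20.615 117.97  -15.26   37.497  14.008] w 0.08116414108146244 [-0.023 -1.457  0.913] [-0.261  0.042  0.039]
19.75 [ 491.224 -153.933   82.389] az -13.668726565434435 q [ -3.061  27.024  20.613 117.972 -15.263  37.496  14.01 ] w 0.40157700212780584 F [-0.58  -0.914  1.459] M [-0.278  0.111 -0.001] Ftool [-0.347  1.025 -1.459]
```

View pics/w12.png

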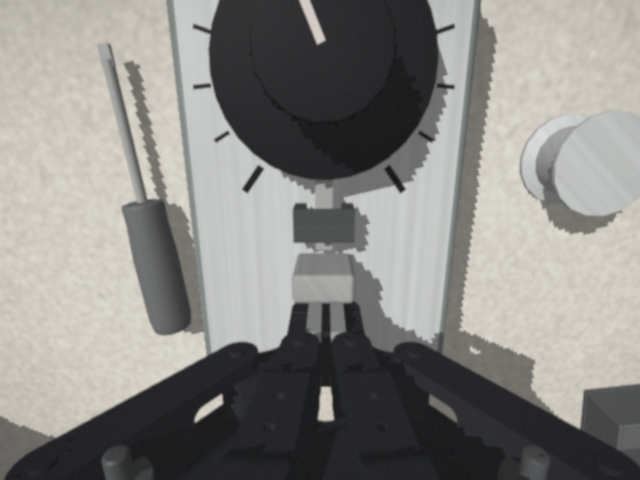

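Call:
{"fn": "carry_out", "kwargs": {
  "steps": [
    [[0,-1,0],[0,0,0],1],
    [[0,-2,0],[0,0,0],1],
    [[0,-3,0],[0,0,0],1],
    [[0,-3,0],[0,0,0],1]
  ]
}}

```text
time: 20.15
ee_pos: [491.9, -151.1, 82.4]
tcp_rot: [[0.972, -0.236, 0.0], [-0.236, -0.972, 0.0], [0.0, -0.0, -1.0]]
ft_force: [-0.4, -1.1, 1.1]
grip_width: 0.2
```

```bash
python3 st.py
```

```text
20.15 [ 491.945 -151.11    82.406] az -13.670563888079194 q [ -3.388  27.008  20.607 117.995 -15.244  37.481  13.665] w 0.19268572406035706 F [-0.357 -1.124  1.082] M [-0.285  0.069 -0.003] Ftool [-0.081  1.176 -1.082]
```

Call:
{"fn": "carry_out", "kwargs": {
  "steps": [
    [[0,-0.5,0],[0,0,0],1],
    [[0,-1,0],[0,0,0],1],
    [[0,-1,0],[0,0,0],1]
  ]
}}

```text
time: 20.45
ee_pos: [492.1, -150.3, 82.4]
tcp_rot: [[0.972, -0.236, 0.0], [-0.236, -0.972, 0.0], [0.0, -0.0, -1.0]]
ft_force: [-0.4, -1.9, 0.1]
grip_width: 0.1
```

```bash
python3 st.py
```

```text
20.45 [ 492.131 -150.277   82.394] az -13.67731327924248 q [ -3.491  27.005  20.61  118.004 -15.235  37.475  13.552] w 0.05536740563434364 F [-0.43  -1.934  0.126] M [-0.307  0.094 -0.002] Ftool [ 0.04   1.981 -0.126]
```

Call:
{"fn": "carry_out", "kwargs": {
  "steps": [
    [[0,-0.4,0],[0,0,0],1],
    [[0,-0.8,0],[0,0,0],1],
    [[0,-0.8,0],[0,0,0],1]
  ]
}}

```text
time: 20.75
ee_pos: [492.3, -149.5, 82.4]
tcp_rot: [[0.972, -0.237, 0.0], [-0.237, -0.972, 0.0], [0.0, -0.0, -1.0]]
ft_force: [-1.7, -1.8, 1.0]
grip_width: 0.2
```

```bash
python3 st.py
```

```text
20.75 [ 492.33  -149.509   82.387] az -13.681987481084466 q [ -3.576  27.003  20.607 118.008 -15.234  37.472  13.459] w 0.1901494634519642 F [-1.717 -1.764  0.979] M [-0.383  0.098 -0.016] Ftool [-1.251  2.12  -0.979]
```

Call:
{"fn": "carry_out", "kwargs": {
  "steps": [
    [[0,-0.4,0],[0,0,0],1],
    [[0,-0.8,0],[0,0,0],1],
    [[0,-0.8,0],[0,0,0],1]
  ]
}}

```text
time: 21.05
ee_pos: [492.5, -148.7, 82.4]
tcp_rot: [[0.972, -0.236, 0.0], [-0.236, -0.972, 0.0], [0.0, -0.0, -1.0]]
ft_force: [-0.3, -0.9, 2.1]
grip_width: -0.2
```

```bash
python3 st.py; python3 look.py w13
```

```text
21.05 [ 492.492 -148.704   82.385] az -13.677251363453331 q [ -3.666  26.998  20.603 118.017 -15.23   37.47   13.369] w -0.17655684422153373 F [-0.296 -0.906  2.097] M [-0.389  0.059 -0.029] Ftool [-0.074  0.95  -2.097]
21.05 [ 492.492 -148.704   82.385] az -13.677251363453331 [ -3.666  26.998  20.603 118.017 -15.23   37.47   13.369] w -0.17655684422153373 [-0.296 -0.906  2.097] [-0.389  0.059 -0.029]
```

View pics/w13.png

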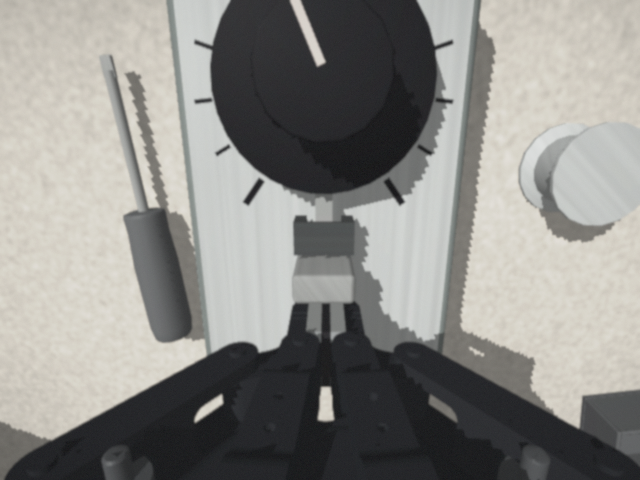

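Call:
{"fn": "carry_out", "kwargs": {
  "steps": [
    [[0,-0.5,0],[0,0,0],1],
    [[0,-1,0],[0,0,0],1],
    [[0,-1,0],[0,0,0],1]
  ]
}}

```text
time: 21.4
ee_pos: [492.6, -148.5, 82.4]
tcp_rot: [[0.971, -0.237, 0.0], [-0.237, -0.971, -0.001], [0.0, 0.001, -1.0]]
ft_force: [-1.4, -4.8, 1.3]
grip_width: -0.1
```

```bash
python3 st.py
```

```text
21.4 [ 492.558 -148.505   82.415] az -13.71578887303396 q [ -3.751  26.994  20.645 118.027 -15.19   37.452  13.253] w -0.09847081987397899 F [-1.366 -4.827  1.338] M [-0.946  0.265 -0.042] Ftool [-0.182  5.014 -1.334]
```

Call:
{"fn": "carry_out", "kwargs": {
  "steps": [
    [[0,2,0],[0,0,0],1],
    [[0,6,0],[0,0,0],1],
    [[0,12,0],[0,0,0],1],
    [[0,14,-10],[0,0,0],1],
    [[0,14,-40],[0,0,0],1],
    [[0,14,-80],[0,0,0],1],
    [[0,14,-120],[0,0,0],1],
    [[0,14,-150],[0,0,0],1],
    [[0,14,-150],[0,0,0],1],
    [[0,14,-150],[0,0,0],1]
  ]
}}

```text
time: 22.4
ee_pos: [489.5, -161.3, 233.3]
tcp_rot: [[0.972, -0.237, 0.002], [-0.237, -0.972, 0.0], [0.002, -0.001, -1.0]]
ft_force: [-0.2, -0.2, -0.2]
grip_width: -0.2
```

```bash
python3 st.py; python3 look.py w14; python3 look.py t14 top;python3 look.py s14 side
python3 - <<'E'
import cv2
a=cv2.imread("pics/t14.png")[220:320,280:410]; cv2.imwrite("pics/t14c.png",cv2.resize(a,None,fx=6,fy=6,interpolation=cv2.INTER_CUBIC))
E
```

```text
22.4 [ 489.541 -161.342  233.337] az -13.68069904983291 q [ -7.217  13.821  25.478 111.869  -7.211  55.721   7.998] w -0.1503184417008834 F [-0.167 -0.151 -0.222] M [ 0.028 -0.033 -0.029] Ftool [-0.126  0.187  0.221]
22.4 [ 489.541 -161.342  233.337] az -13.68069904983291 [ -7.217  13.821  25.478 111.869  -7.211  55.721   7.998] w -0.1503184417008834 [-0.167 -0.151 -0.222] [ 0.028 -0.033 -0.029]
22.45 [ 488.894 -161.188  232.244] az -13.68239804026988 [ -7.206  13.905  25.463 111.928  -7.212  55.713   7.999] w 0.09243846028468475 [-0.347 -0.369 -0.908] [ 0.014 -0.004 -0.011]
22.5 [ 488.586 -161.11   231.6  ] az -13.682983358422467 [ -7.2    13.96   25.452 111.955  -7.212  55.708   7.998] w -0.007136468423246244 [-0.277 -0.34   0.069] [-0.049 -0.012 -0.027]
```

View pics/w14.png

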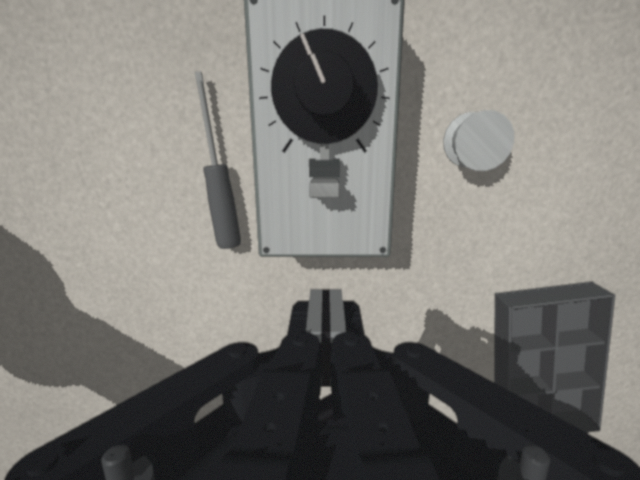

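View pics/t14c.png

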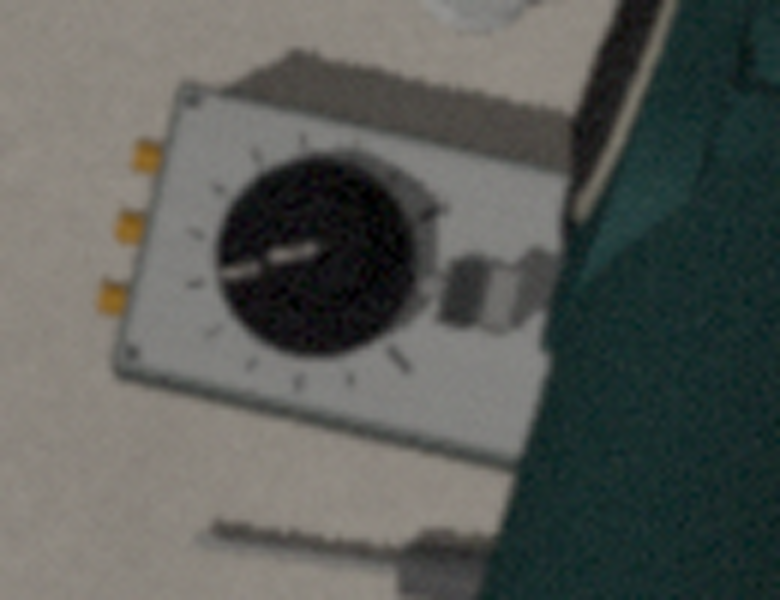

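```bash
python3 look.py w15
python3 - <<'E'
import cv2
a=cv2.imread("pics/w15.png")[0:270,220:500]; cv2.imwrite("pics/w15c.png",cv2.resize(a,(616,594),interpolation=cv2.INTER_CUBIC))
E
```

```text
22.55 [ 488.519 -161.144  231.286] az -13.682283366750656 [ -7.196  13.997  25.451 111.957  -7.209  55.706   8.   ] w 0.3625879439262118 [ 0.002  0.59  -0.198] [-0.014  0.033  0.016]
```

View pics/w15c.png

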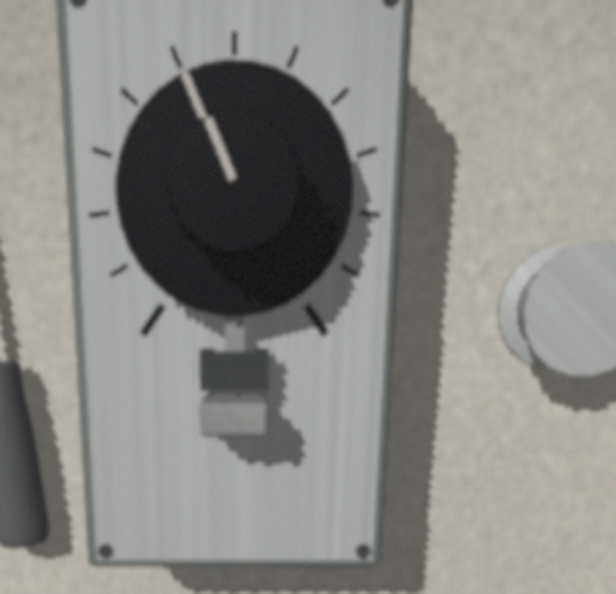

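Run:
```python
from h import *
import pickle
C=cam("wrist",pickle.load(open("w15.pkl","rb")))
g=lambda x,y,z: onz(C,(220+x/2.2-.3,y/2.2-.3),z)
y=np.array([.237,.9716])
ax=g(233,181,117)[:2];print(ax)
for p in [(233,434),(233,403)]: q=g(*p,101)[:2];print(q,(q-ax)@y, (q-[513.3,-60.6])@y)
# box corners now vs before
print("rear corner",g(378,560,70),g(92,562,70))
C=cam("wrist",pickle.load(open("w10.pkl","rb")))
for p in [(328,242.5),(328,222)]: q=onz(C,p,101)[:2];print("start tab",q,(q-[513.3,-60.6])@y)
```

```text
[513.71  -60.394]
[ 494.936 -137.586] -79.44926655928757 -79.15173446394847
[ 497.48  -127.112] -68.67006808667645 -68.37253599133736
rear corner [ 538.683 -207.32    70.   ] [ 425.26 -180.73   70.  ]
start tab [ 491.406 -151.606] -93.61075137228035
start tab [ 493.899 -141.261] -82.96875536793347
```

```bash
python3 -c "
from h import *
print(state()['time'],r.hand_in())"
```

```text
the job is handed in; nothing more can be done
22.6 None
```

The selector box is set to position five and locked, and I handed the job in at 22.6 s. The arm was raised clear and touching nothing.

**What I did:**
- **Zero stop:** The dial started at position 8. I gripped the knob with 25 N and turned it anticlockwise about 204°. The stop resisted with about 0.33 N m, above the 0.25 N m that marks it.
- **Position five:** I turned the dial clockwise five clicks, with no slip in the grip, and let go.
- **Lock slide:** I pushed it with shut fingers at about 2 N. The force rose to 5 N at the hard stop, and I backed off.

**Last checks:**
- **Dial:** The pointer is on mark 5 in both the wrist and top views.
- **Lock:** The slide travelled about 14.3 mm by camera, against 14 mm for fully home. The tab's rear face is about 79 to 80 mm from the dial axis, where 80 mm was expected.
- **Box:** In the top view after turning and again after locking, every corner that could be seen sat in the same place as at the start. The sideways forces I read between moves peaked at about 5.6 N, below the 7 N at which the box may slide.
- **Surroundings:** The screwdriver and spool showed no sign of having moved. I did not re-measure the other bystanders, which the arm only passed above.

**What disagreed:** Estimates of the dial axis from the cameras and from the tool differed by 1 to 2 mm. I corrected for this from the measured forces while turning.

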